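# Set the slab roller's gap and lock it

### The job

Turn the black knob on the green slab roller until its red pointer points at the orange clip on the dial, then screw the brass lock ring above the knob clockwise until it is really tight, so that the setting is clamped with the pointer still at the clip. Leave everything else on the bench where it is.

Things in the scene. Friction and masses are not known exactly. Their poses are not given: they have to be found in the camera images.
- slab_roller: Green bench slab roller, fixed. Origin on the table under the adjuster's vertical axis; z up. Housing 130 x 130 mm, 95 mm high, centred there; two steel rollers run along its +y from 65 to 275 mm, top at 98 mm, then a bracket to 300 mm, 105 mm high. On the axis, upwards: grey dial plate (radius 61.5 mm, top at 101 mm), black knob, brass washer, brass lock ring.
- gap_knob: Black ribbed round knob, diameter 54 mm, from 103 to 139 mm above the table. Origin at the centre of its underside, +x to its pointer, z up. While the lock ring is loose it turns about z either way with friction 0.12 N m and stays where it is left; end stops are well beyond the settings. The red pointer at its foot is 5 mm wide, 103 to 107 mm above the table, reaching 48 mm from the axis.
- knob_grip (a point): On the axis of the knob, 135 mm above the table: a good height to grip the knob across its diameter from above. The lock ring (diameter 36 mm, top at 178 mm) and its stem (top at 180 mm) then stand between the fingers.
- pointer_tip (a point): Tip of the red pointer, 48 mm from the axis.
- mark (a point): The point of the dial next to the orange clip, 48 mm from the axis: where the pointer tip should come. The clip is 10 mm wide and 3 mm high, from 51 to 66 mm from the axis on the dial plate's rim, its top 104 mm above the table; it is fixed. At the start the pointer is 0.9 to 2.7 rad short of it, counter-clockwise seen from above being the short way.
- ring_grip (a point): On the axis of the lock ring, 169 mm above the table, a good height to grip it across from above. Brass ribbed round ring, diameter 36 mm, from 151 to 178 mm above the table, white line on top. Clockwise from above tightens: friction 0.26 N m, after an unknown 1.2 to 2.2 rad rising by 0.1 N m over the next 0.8 rad, then a dead stop: fully tight (0.5 N m or more; 1 N m does no harm). It stays.
- lock_washer: Brass washer, diameter 48 mm, between ring and knob (its origin on the axis, under it); it cannot turn. The ring's thread drives it down by 2.5 mm a radian until it presses on the knob's top, with some 35 N when the ring is fully tight, and so brakes the knob. Not to be handled.
- slip_bowl: Green plastic bowl, bystander, diameter 130 mm, 55 mm high.
- water_bottle: Clear bottle with blue cap, bystander, diameter 64 mm, 190 mm high.
- clay_cup: Terracotta cup, bystander, diameter 76 mm, 80 mm high.
- spatula: Spatula lying on the table, bystander, 200 mm long.
- glaze_brush: Brush lying on the table, bystander, 180 mm long.
- tile_blank: Fired clay tile, bystander, 100 x 100 x 12 mm.
- gauge_strip: Wooden strip, bystander, 180 x 30 x 8 mm.

How it is judged:
By the outcome, as a careful person would: the job done as asked, in the order asked, and still so for the second after the job is handed in, with the robot touching nothing.
It also fails if it takes over 58 s, if anything falls off the work surface, if the arm or the gripper's body presses on something with over 40 N, if the wrist force passes 120 N, or if a joint passes its speed limit or range.

### The arm

A 7-joint arm with a two-finger parallel gripper is mounted at the origin on the work surface. World frame = base frame: x ahead of the robot, y to its left, z up, the work surface at z = 0. Lengths are in m, angles in rad, forces in N, time in s.
With the tool pointing down it reaches from about 0.4 to 0.875 m from the base axis. Payload 6.5 kg.
Tool frame: the origin (TCP) lies at the very end of the fingers, on their centre line; the grasp point (between the pads) lies 19 mm behind it; y points along the fingers, x is the direction in which the jaws open and shut, and the axes are right-handed (so a half turn about y gives the same grasp; the last joint's range is limited). The gripper opens to 85 mm and grips with 20 to 120 N. Pads are 22 mm wide; open, the fingers measure 114 mm over their backs; the gripper's body (76 mm by 85 mm) begins 54 mm behind the grasp point. The pads swing forward as they close: fully open they stand 13 mm farther back than shut.
Start: joints at [1.145, 0.536, -0.004, 1.538, 0.003, 1.067, -0.071], TCP at [0.229, -0.608, 0.231] pointing down, gripper open.
Joint ranges: [-2.7, 2.7], [-0.37, 2.16], [-1.27, 1.26], [0.24, 2.4], [-1.31, 4.45], [0.19, 1.91], [-2.76, 2.76]. Speed limits (rad/s): [2.39, 2.39, 3.14, 3.14, 3.14, 3.14, 3.14].

### API

Orientations are given as a unit quaternion [x, y, z, w].
In Python, from plant import * gives the robot as it stands.
- The arm moves only by the tool carry_out, never from a script. Its argument "increments" is a list of rows, each an object of numbers: "tx", "ty", "tz": the shift along the tool's x, y, z as a fraction of full scale; "turn": the turn about the tool's y as a fraction of full scale. A call has exactly 5 rows; each row shifts and turns the commanded pose from where the row before left it, along the tool's axes as they then stand; what a row does not reach is not made up. Full scale, the value 1, is 10 cm for a shift and 180 degrees for a turn. A row lasts 1/12 s, in which the tool goes at most 41.7 mm and 7.16 degrees, less where a joint would pass 70% of its speed; a pose out of reach is approached as far as the arm can. A call with a number of a shift or a turn outside -1 to 1 is refused whole. A call with a gripper value outside its range is refused whole. "claw" is the opening in per cent of the stroke, from 0 (shut) to 100 (fully open), set as the call begins (left out, the last holds). The fingers move at their own pace and stop on an object; "force" is the grip in N (left out, the last holds). Time passes only in rows, so rows that do not move let the fingers close, or fill a call up. It gives the time, the measured TCP pose, the force and the opening at its end, in the units of the state.
- get_obs(): the state, without advancing time (a new reading comes with each control period).
- snapshot(name): name is "scene" or "top" or "wrist"; returns a dict with "frame" (400x640x3 uint8, red, green, blue), "depth" (400x640 float32, m along the optical axis (not along the pixel's ray), 0 where there is no reading), "intrinsics" (3x3 intrinsics, pixels), "R" (3x3) and "t" (3): a world point X has camera coordinates R X + t; the wrist camera has in their place "tool_from_camera" (4x4, takes a point from camera to tool coordinates, whose origin is the TCP and whose axes are the tool frame's). Camera axes: x right, y down, z forward; pixel columns grow to the right and rows downward; lengths in m; the calibration is good to about 2 mm. The wrist camera is an equidistant fisheye: a pixel r from the principal point sees the ray r / f radians off the axis. A picture is of the moment at which its call begins: read the wrist's pose just before it.
- finish_job(): hands the job in, once; it reports no verdict.
Trained networks look in a picture, given as the dict that the camera call returned (one of the last four; its "shot" number tells which), for a name from the list of things; names that differ only in an ending like _2 or _b are one class to them, and where a whole thing is asked for, a point or a joint stands for the part that bears it (a point fixed in the world has none). Each returns a list of dicts, best first, with "score" (0 to 1); they miss things now and then, are a little off and sometimes report something else, mostly with a low value. They report only what shows in the picture. A call takes as long as a camera call.
- find_in(picture, name): "point" ([x, y, z] in m, in the coordinates of the camera as it stood for that picture, good to about 4 mm: the middle of the surface that is visible of it).
- pinpoint(picture, name): "point" ([x, y, z] in m, in the coordinates of the camera as it stood for that picture, good to about 4 mm: a listed point, or the origin of a listed thing).
The state is a dict: "clock": time; "joint_positions": joint angles; "qd": joint speeds; "tau": joint torques, N m; "eef_pos": TCP position; "tcp_rot": TCP orientation; "contact_force": force on the tool from outside, world axes, zero at the start; "wrist_torque": the same for the moment, N m; "opening": finger opening in m.
Only numpy, scipy, OpenCV 4.12 (cv2) and the standard library are available. Lean on these libraries where they do the work, as an engineer would, in place of code of your own. Each camera call takes 0.05 s, during which the arm holds its last target. There are 200 camera calls.

## Working session

There is one attempt and no reset: what is moved stays moved. The work goes in short steps, Python scripts to look and compute and a tool call to move; the robot and the scene stay as the last step left them, time stands still between calls to the robot, and variables do not carry over. Pictures are saved under pics/ and viewed, about 8 in all and at most 12, crops included, and the job is handed in when it is done.

Besides the shell and the picture viewer there is one more tool, called after "Emit:" as a command line: name --argument value ..., lists and objects as JSON in quotes. carry_out: Moves the arm, as the interface text tells. Shift numbers are shares of 10 cm and turn numbers shares of 180 degrees, none past 1 either way. Its arguments: {"type":"object","properties":{"increments":{"type":"array"},"claw":{"type":"number"},"force":{"type":"number"}},"required":["increments"]}

```bash
mkdir -p pics; ls; cat > h.py <<'E'
from plant import *
import numpy as np, cv2
from scipy.spatial.transform import Rotation as Ro
def world(p,s,o=None):
    p=np.array(p)
    if 'R' in s: return np.array(s['R']).T@(p-np.array(s['t']))
    T=np.array(s['tool_from_camera']); q=T[:3,:3]@p+T[:3,3]
    return Ro.from_quat(o['tcp_rot']).as_matrix()@q+np.array(o['eef_pos'])
def save(s,n): cv2.imwrite('pics/'+n,s['frame'][:,:,::-1])
E
python3 - <<'E'
from h import *
o=get_obs();print(o)
print(Ro.from_quat(o['tcp_rot']).as_matrix().round(3))
for c in ['scene','top']:
    s=snapshot(c);save(s,c+'.png')
    for n in ['slab_roller','knob_grip','pointer_tip','mark','ring_grip','water_bottle','slip_bowl','clay_cup']:
        r=pinpoint(s,n)
        print(c,n,[(world(q['point'],s).round(3),round(q['score'],2)) for q in r[:2]])
a=cv2.imread('pics/scene.png');b=cv2.imread('pics/top.png')
cv2.imwrite('pics/both.png',cv2.resize(np.vstack([a,b]),(480,600)))
E
```

```text
pics
{'clock': 0.0, 'joint_positions': array([ 1.1447962 ,  0.53718632, -0.00440774,  1.53891228,  0.00259776,
        1.06729697, -0.07120776]), 'qd': array([-1.60766521e-03,  3.07873853e-04, -4.39676890e-05, -7.95382219e-04,
       -1.35099691e-03,  2.75630944e-04,  4.62277384e-04]), 'tau': array([-4.00467334e-04, -5.83417547e+01,  1.04862537e+00, -2.59104735e+01,
        1.23659038e-02,  9.53968061e-03,  1.66284360e-05]), 'eef_pos': array([ 0.22858977, -0.60777857,  0.23038506]), 'tcp_rot': array([-0.58108534,  0.40300439, -0.40190431,  0.58172177]), 'contact_force': array([0.35992301, 0.13425961, 0.37053698]), 'wrist_torque': array([-0.03021913,  0.02236773,  0.00775253]), 'opening': 0.08532893501621505}
[[ 0.352 -0.001  0.936]
 [-0.936  0.002  0.352]
 [-0.002 -1.    -0.   ]]
scene slab_roller [(array([ 0.58 , -0.125,  0.002]), 0.96), (array([ 0.599,  0.362, -0.001]), 0.49)]
scene knob_grip [(array([ 0.583, -0.131,  0.135]), 0.8)]
scene pointer_tip [(array([ 0.616, -0.156,  0.104]), 0.54)]
scene mark [(array([ 0.599, -0.086,  0.106]), 0.48), (array([ 0.511, -0.432, -0.001]), 0.36
[... 224 characters left out ...]
([ 0.617, -0.363, -0.004]), 0.48)]
scene clay_cup [(array([ 0.512, -0.432, -0.   ]), 0.57)]
top slab_roller [(array([ 0.577, -0.127, -0.003]), 0.56), (array([ 0.581, -0.125,  0.134]), 0.53)]
top knob_grip [(array([ 0.579, -0.129,  0.128]), 0.52)]
top pointer_tip [(array([ 0.445, -0.391, -0.004]), 0.7), (array([ 0.615, -0.16 ,  0.106]), 0.49)]
top mark []
top ring_grip [(array([ 0.412, -0.18 , -0.001]), 0.67), (array([ 0.583, -0.13 ,  0.166]), 0.66)]
top water_bottle [(array([ 0.597,  0.358, -0.002]), 0.59), (array([ 0.413, -0.181,  0.004]), 0.41)]
top slip_bowl [(array([0.484, 0.428, 0.003]), 0.75)]
top clay_cup [(array([ 0.578, -0.131,  0.002]), 0.5), (array([ 0.576, -0.126,  0.143]), 0.2)]
```

View pics/top.png

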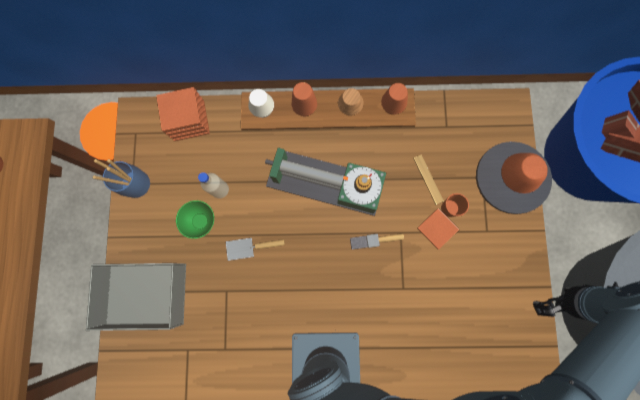

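View pics/scene.png

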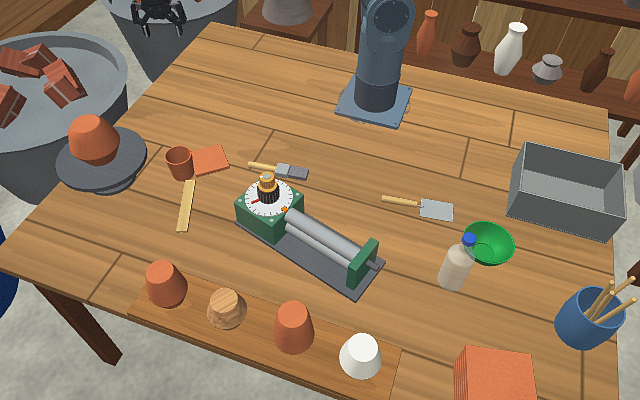

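The dial axis is near (0.58, -0.127). The pointer (red, scene px 253,202) points to the far right, and the clip (orange, scene px 285,209) is on the roller side. I'm moving above it now.

Emit:
carry_out --increments '[{"tx": -0.1, "tz": 0.15}, {"tx": -0.2, "tz": 0.31}, {"tx": -0.2, "tz": 0.31}, {"tx": -0.2, "tz": 0.31}, {"tx": -0.2, "tz": 0.31}]'

```text
invalid input
```

Emit:
carry_out --increments '[{"tx": -0.2, "tz": 0.31}, {"tx": -0.2, "tz": 0.31}, {"tx": -0.2, "tz": 0.31}, {"tx": -0.2, "tz": 0.31}, {"tx": -0.2, "tz": 0.31}]'

```text
invalid input
```

Emit:
carry_out --increments '[{"tx": -0.2, "tz": 0.31}, {"tx": -0.2, "tz": 0.31}, {"tx": -0.1, "tz": 0.15}, {}, {}]'

```text
invalid input
```

```bash
cat > look.py <<'E'
from h import *
import sys
def look(n=None,names=('knob_grip','ring_grip','pointer_tip','mark')):
    o=get_obs();s=snapshot('wrist')
    M=Ro.from_quat(o['tcp_rot']).as_matrix()
    print('t',o['clock'],'tcp',o['eef_pos'].round(4),'x',M[:,0].round(3),'y',M[:,1].round(3),'q',o['joint_positions'].round(2),'op',round(o['opening'],4),'F',o['contact_force'].round(1),'T',o['wrist_torque'].round(2))
    for k in names:
        print(k,[(world(q['point'],s,o).round(3),round(q['score'],2)) for q in pinpoint(s,k)[:2]])
    if n: save(s,n)
    return o,s
if __name__=='__main__': look(sys.argv[1] if len(sys.argv)>1 else None)
E
python3 look.py w1.png
```

```text
t 0.9 tcp [ 0.2288 -0.6084  0.2313] x [ 0.352 -0.936  0.   ] y [-0. -0. -1.] q [ 1.14  0.54 -0.    1.54  0.    1.07 -0.07] op 0.0848 F [0.7 0.1 0.2] T [ 0.   -0.06  0.05]
knob_grip []
ring_grip []
pointer_tip []
mark []
```

View pics/w1.png

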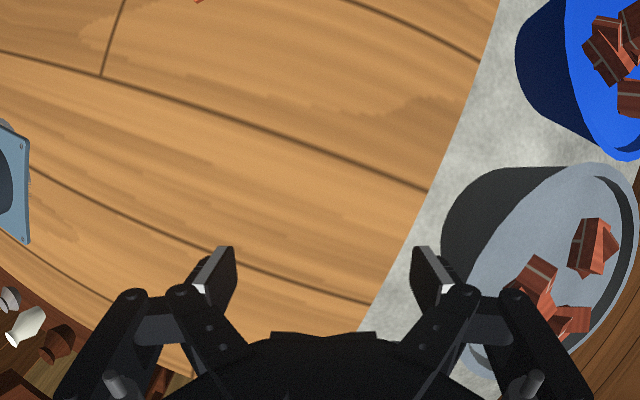

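The wrist view shows only the table corner, because the moves were refused. I'll put all four keys in every row.

Emit:
carry_out --increments '[{"tx": -0.1, "ty": 0, "tz": 0.15, "turn": 0}, {"tx": -0.2, "ty": 0, "tz": 0.31, "turn": 0}, {"tx": -0.2, "ty": 0, "tz": 0.31, "turn": 0}, {"tx": -0.2, "ty": 0, "tz": 0.31, "turn": 0}, {"tx": -0.2, "ty": 0, "tz": 0.31, "turn": 0}]'

```text
clock: 1.57
eef_pos: [0.3281, -0.4738, 0.2314]
tcp_rot: [0.581, -0.402, 0.403, -0.581]
contact_force: [1.2, 0.3, 0.0]
opening: 0.0854
```

Emit:
carry_out --increments '[{"tx": -0.2, "ty": 0, "tz": 0.31, "turn": 0}, {"tx": -0.2, "ty": 0, "tz": 0.31, "turn": 0}, {"tx": -0.2, "ty": 0, "tz": 0.31, "turn": 0}, {"tx": -0.2, "ty": 0, "tz": 0.31, "turn": 0}, {"tx": -0.2, "ty": 0, "tz": 0.31, "turn": 0}]'

```text
clock: 1.98
eef_pos: [0.438, -0.3256, 0.2316]
tcp_rot: [0.581, -0.402, 0.403, -0.581]
contact_force: [0.4, -0.1, 0.1]
opening: 0.085
```

Emit:
carry_out --increments '[{"tx": -0.2, "ty": 0, "tz": 0.31, "turn": 0}, {"tx": -0.2, "ty": 0, "tz": 0.31, "turn": 0}, {"tx": -0.1, "ty": 0, "tz": 0.15, "turn": 0}, {"tx": 0, "ty": 0, "tz": 0, "turn": 0}, {"tx": 0, "ty": 0, "tz": 0, "turn": 0}]'

```text
clock: 2.4
eef_pos: [0.4921, -0.2522, 0.2313]
tcp_rot: [-0.582, 0.402, -0.402, 0.582]
contact_force: [-0.8, -0.8, -0.1]
opening: 0.085
```

```bash
python3 look.py w2.png
```

```text
t 2.4 tcp [ 0.4921 -0.2522  0.2313] x [ 0.355 -0.935  0.   ] y [ 0. -0. -1.] q [ 0.51  0.38 -0.15  1.79  0.07  0.98 -0.87] op 0.085 F [-0.8 -0.8 -0.1] T [-0.05  0.04 -0.02]
knob_grip []
ring_grip [(array([ 0.579, -0.128,  0.167]), 0.56), (array([ 0.517, -0.432,  0.001]), 0.47)]
pointer_tip [(array([ 0.614, -0.16 ,  0.11 ]), 0.78)]
mark [(array([ 0.595, -0.089,  0.105]), 0.59)]
```

View pics/w2.png

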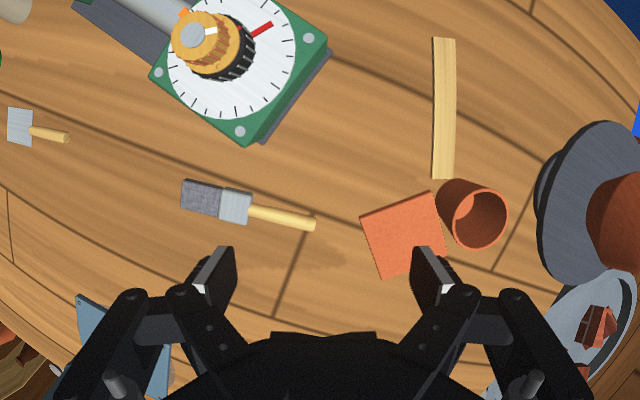

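The dial is at the top left of the frame: red pointer around (262,31), orange clip around (184,13). I'll shift so that the dial is centred ahead of the fingers, then measure the colours.

Emit:
carry_out --increments '[{"tx": -0.3, "ty": 0, "tz": 0, "turn": 0}, {"tx": -0.35, "ty": 0, "tz": 0, "turn": 0}, {"tx": -0.2, "ty": 0, "tz": 0, "turn": 0}, {"tx": 0, "ty": 0, "tz": 0, "turn": 0}, {"tx": 0, "ty": 0, "tz": 0, "turn": 0}]'

```text
clock: 3.07
eef_pos: [0.4613, -0.1736, 0.2315]
tcp_rot: [0.582, -0.402, 0.402, -0.581]
contact_force: [0.2, -0.4, -0.2]
opening: 0.0853
```

```bash
cat > meas.py <<'E'
from look import *
def toplane(px,s,o,z):
    K=np.array(s['intrinsics']);a=(np.atleast_2d(px)-K[:2,2])/[K[0,0],K[1,1]]
    th=np.linalg.norm(a,axis=1,keepdims=True)
    r=np.hstack([a/th*np.sin(th),np.cos(th)])
    T=np.array(s['tool_from_camera']);M=Ro.from_quat(o['tcp_rot']).as_matrix()
    r=r@(M@T[:3,:3]).T; c=M@T[:3,3]+o['eef_pos']
    return (c+r*((z-c[2])/r[:,2:]))[:,:2]
def meas(n,ax=(0.580,-0.128)):
    o,s=look(n,('ring_grip','pointer_tip','mark'))
    h=cv2.cvtColor(s['frame'],cv2.COLOR_RGB2HSV);H,S,V=[h[...,i].astype(int) for i in range(3)]
    out={}
    for k,m,z,r0,r1 in [('dial',(S<40)&(V>185),.101,30,62),('ptr',((H<5)|(H>174))&(S>150)&(V>90),.107,28,50),('clip',(H>=5)&(H<14)&(S>190)&(V>180),.104,49,68)]:
        v,u=np.nonzero(m)
        P=toplane(np.c_[u,v],s,o,z); d=P-ax; r=np.hypot(*d.T)*1e3
        g=(r>r0)&(r<r1); P=P[g]
        if len(P)<5: print(k,'none');continue
        if k=='dial':
            c,rr=cv2.minEnclosingCircle(P.astype(np.float32)*1000); print('dial circle mm',np.round(c,1),round(rr,1));continue
        d=P-ax;a=np.arctan2(d[:,1],d[:,0]); a0=np.angle(np.exp(1j*a).mean())
        print(k,g.sum(),'mean',P.mean(0).round(4),'ang',a0.round(3),'std',np.std(np.angle(np.exp(1j*(a-a0)))).round(3),'r',np.percentile(r[g],[2,98]).round(1))
    return o,s
if __name__=='__main__': meas(sys.argv[1],*( [tuple(map(float,sys.argv[2:4]))] if len(sys.argv)>2 else []))
E
python3 meas.py w3.png
```

```text
t 3.0667 tcp [ 0.4613 -0.1736  0.2315] x [ 0.353 -0.936  0.   ] y [ 0. -0. -1.] q [ 0.43  0.28 -0.19  1.94  0.06  0.93 -1.  ] op 0.0853 F [ 0.2 -0.4 -0.2] T [-0.09  0.    0.04]
ring_grip [(array([ 0.577, -0.129,  0.167]), 0.67)]
pointer_tip [(array([ 0.616, -0.159,  0.11 ]), 0.72)]
mark [(array([ 0.596, -0.088,  0.106]), 0.75)]
dial circle mm [ 577.8 -127.8] 61.2
ptr 86 mean [ 0.6087 -0.1535] ang -0.728 std 0.035 r [31.2 45.5]
clip 8 mean [ 0.5988 -0.08  ] ang 1.196 std 0.063 r [50.3 58.8]
```

View pics/w3.png

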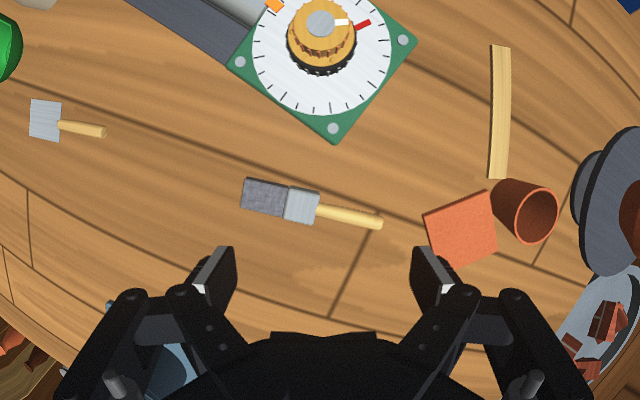

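Pointer angle is about -0.72 rad and the clip about 1.17, so roughly 1.9 rad CCW. The pointer shows at px (363,24), the clip at (274,6). I'm moving over the axis and going down around the knob.

Emit:
carry_out --increments '[{"tx": 0, "ty": 0, "tz": 0.3, "turn": 0}, {"tx": -0.01, "ty": 0, "tz": 0.37, "turn": 0}, {"tx": 0, "ty": 0, "tz": 0.37, "turn": 0}, {"tx": 0, "ty": 0, "tz": 0.22, "turn": 0}, {"tx": 0, "ty": 0, "tz": 0, "turn": 0}]'

```text
clock: 3.68
eef_pos: [0.5836, -0.1257, 0.2309]
tcp_rot: [-0.581, 0.401, -0.402, 0.583]
contact_force: [0.1, 0.3, -0.3]
opening: 0.0853
```

```bash
python3 look.py w4.png
```

```text
t 3.6833 tcp [ 0.5836 -0.1257  0.2309] x [ 0.355 -0.935 -0.001] y [ 0.003  0.002 -1.   ] q [ 0.29  0.45 -0.2   1.68  0.1   1.02 -1.15] op 0.0853 F [ 0.1  0.3 -0.3] T [-0.01 -0.01 -0.  ]
knob_grip []
ring_grip [(array([ 0.579, -0.127,  0.169]), 0.57), (array([ 0.413, -0.177,  0.005]), 0.39)]
pointer_tip [(array([ 0.615, -0.157,  0.111]), 0.78)]
mark [(array([ 0.598, -0.089,  0.11 ]), 0.78)]
```

View pics/w4.png

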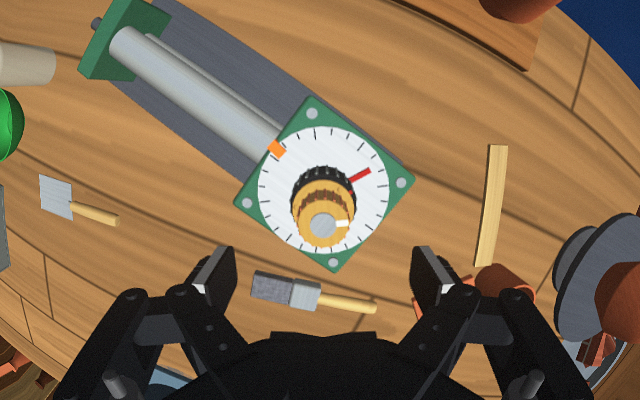

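Clear view: the clip is at (277,149), the pointer at (360,175), and the ring stem at (323,225), centred between the fingers. I'll measure from here.

```bash
python3 meas.py w5.png 0.579 -0.1277
```

```text
t 3.9333 tcp [ 0.5782 -0.1297  0.2311] x [ 0.35  -0.937  0.   ] y [-0.001 -0.001 -1.   ] q [ 0.29  0.45 -0.2   1.69  0.1   1.02 -1.15] op 0.0852 F [-1.5  0.2  0.3] T [-0.08  0.02 -0.02]
ring_grip [(array([ 0.577, -0.128,  0.166]), 0.9)]
pointer_tip [(array([ 0.613, -0.159,  0.112]), 0.83)]
mark [(array([ 0.596, -0.086,  0.109]), 0.54)]
dial circle mm [ 578.3 -127.4] 61.3
ptr 107 mean [ 0.6076 -0.1515] ang -0.693 std 0.037 r [28.2 46.2]
clip 10 mean [ 0.6058 -0.075 ] ang 1.1 std 0.046 r [51.8 64.7]
```

Emit:
carry_out --increments '[{"tx": -0.02, "ty": 0.3, "tz": 0, "turn": 0}, {"tx": 0, "ty": 0.35, "tz": 0, "turn": 0}, {"tx": 0, "ty": 0.35, "tz": 0, "turn": 0}, {"tx": 0, "ty": 0.16, "tz": 0, "turn": 0}, {"tx": 0, "ty": 0, "tz": 0, "turn": 0}]'

```text
clock: 4.55
eef_pos: [0.5751, -0.1262, 0.1114]
tcp_rot: [0.583, -0.405, 0.4, -0.58]
contact_force: [-0.6, -0.2, 0.7]
opening: 0.0856
```

Emit:
carry_out --increments '[{"tx": 0, "ty": 0, "tz": 0, "turn": 0}, {"tx": 0, "ty": 0, "tz": 0, "turn": 0}, {"tx": 0, "ty": 0, "tz": 0, "turn": 0}, {"tx": 0, "ty": 0, "tz": 0, "turn": 0}, {"tx": 0, "ty": 0, "tz": 0, "turn": 0}]' --claw 40 --force 40

```text
clock: 4.97
eef_pos: [0.5801, -0.1269, 0.1176]
tcp_rot: [-0.581, 0.401, -0.404, 0.582]
contact_force: [-1.0, -0.8, 6.9]
opening: 0.0527
```

```bash
sed -i 's/(H>=5)&(H<14)&(S>190)&(V>180)/(H>=7)\&(H<19)\&(S>200)\&(V>200)/' meas.py; python3 meas.py w6.png 0.579 -0.1277
```

```text
t 4.9667 tcp [ 0.5801 -0.1269  0.1176] x [ 0.352 -0.936  0.002] y [ 0.004 -0.001 -1.   ] q [ 0.27  0.59 -0.18  1.77  0.14  0.79 -1.19] op 0.0527 F [-1.  -0.8  6.9] T [-0.14  0.28 -0.01]
ring_grip [(array([ 0.579, -0.13 ,  0.164]), 0.63)]
pointer_tip [(array([ 0.617, -0.159,  0.109]), 0.98)]
mark [(array([ 0.601, -0.084,  0.108]), 0.83)]
dial circle mm [ 578.3 -127.5] 61.5
ptr 341 mean [ 0.6073 -0.1513] ang -0.7 std 0.133 r [28.3 46.4]
clip 37 mean [ 0.6036 -0.0726] ang 1.15 std 0.068 r [52.  65.8]
```

Emit:
carry_out --increments '[{"tx": 0, "ty": 0, "tz": 0, "turn": -0.02}, {"tx": 0, "ty": 0, "tz": 0, "turn": -0.03}, {"tx": 0, "ty": 0, "tz": 0, "turn": -0.035}, {"tx": 0, "ty": 0, "tz": 0, "turn": -0.035}, {"tx": 0, "ty": 0, "tz": 0, "turn": -0.03}]'

```text
clock: 5.58
eef_pos: [0.5798, -0.1264, 0.1177]
tcp_rot: [-0.66, 0.253, -0.255, 0.66]
contact_force: [-2.6, 0.8, 7.8]
opening: 0.0521
```

```bash
python3 meas.py w7.png 0.579 -0.1277
```

```text
t 5.5833 tcp [ 0.5798 -0.1264  0.1177] x [ 0.742 -0.67   0.003] y [ 0.003 -0.001 -1.   ] q [ 0.36  0.6  -0.3   1.77  0.23  0.81 -0.79] op 0.0521 F [-2.6  0.8  7.8] T [ 0.23  0.54 -0.17]
ring_grip [(array([ 0.578, -0.127,  0.167]), 0.95), (array([ 0.581, -0.127, -0.001]), 0.15)]
pointer_tip [(array([ 0.625, -0.138,  0.11 ]), 0.96)]
mark [(array([ 0.597, -0.087,  0.106]), 0.56)]
dial circle mm [ 578.4 -127.7] 61.6
ptr 326 mean [ 0.6152 -0.1354] ang -0.212 std 0.119 r [28.3 46.4]
clip 12 mean [ 0.6038 -0.0738] ang 1.144 std 0.051 r [51.6 66.1]
```

Emit:
carry_out --increments '[{"tx": 0, "ty": 0, "tz": 0, "turn": -0.038}, {"tx": 0, "ty": 0, "tz": 0, "turn": -0.038}, {"tx": 0, "ty": 0, "tz": 0, "turn": -0.038}, {"tx": 0, "ty": 0, "tz": 0, "turn": -0.038}, {"tx": 0, "ty": 0, "tz": 0, "turn": -0.038}]'

```text
clock: 6.2
eef_pos: [0.5791, -0.1262, 0.1176]
tcp_rot: [0.706, -0.048, 0.049, -0.705]
contact_force: [-4.4, 1.6, 10.7]
opening: 0.0528
```

Emit:
carry_out --increments '[{"tx": 0, "ty": 0, "tz": 0, "turn": -0.038}, {"tx": 0, "ty": 0, "tz": 0, "turn": -0.038}, {"tx": 0, "ty": 0, "tz": 0, "turn": -0.038}, {"tx": 0, "ty": 0, "tz": 0, "turn": -0.038}, {"tx": 0, "ty": 0, "tz": 0, "turn": -0.02}]'

```text
clock: 6.62
eef_pos: [0.5784, -0.1262, 0.1176]
tcp_rot: [0.693, 0.141, -0.142, -0.693]
contact_force: [-7.4, 1.0, 13.6]
opening: 0.0522
```

```bash
python3 meas.py w8.png 0.579 -0.1277
```

```text
t 6.6167 tcp [ 0.5784 -0.1262  0.1176] x [ 0.92   0.392 -0.   ] y [ 0.    -0.001 -1.   ] q [ 0.55  0.65 -0.57  1.76  0.45  0.87  0.18] op 0.0522 F [-7.4  1.  13.6] T [ 0.32  1.47 -0.12]
ring_grip [(array([ 0.578, -0.127,  0.166]), 0.59)]
pointer_tip [(array([ 0.609, -0.088,  0.108]), 0.97)]
mark [(array([ 0.597, -0.086,  0.107]), 0.67)]
dial circle mm [ 578.7 -127.9] 62.0
ptr 331 mean [ 0.601  -0.0976] ang 0.937 std 0.121 r [28.3 47.2]
clip 8 mean [ 0.5983 -0.0744] ang 1.224 std 0.045 r [51.7 65. ]
```

View pics/w8.png

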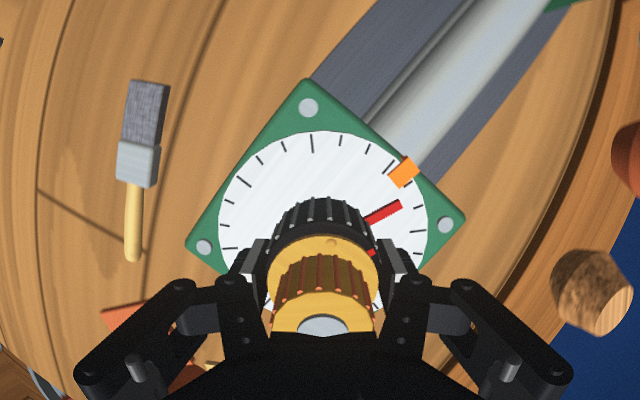

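The pointer at (385,212) is just short of the clip at (404,172). I'll tighten up the colour masks by using the largest connected component, and measure this same picture pair again.

```bash
cat > ang.py <<'E'
from meas import *
def ang(ax=(0.5785,-0.1277),n=None):
    o,s=look(n,())
    hsv=cv2.cvtColor(s['frame'],cv2.COLOR_RGB2HSV)
    H,S,V=[hsv[...,i].astype(int) for i in range(3)]
    A=[]
    for k,m,z,r0,r1 in [('ptr',((H<5)|(H>174))&(S>140)&(V>80),.107,28,52),('clip',(H>=8)&(H<20)&(S>170)&(V>160),.104,47,70)]:
        v,u=np.mgrid[:400,:640]; P=toplane(np.c_[u.ravel(),v.ravel()],s,o,z).reshape(400,640,2)
        r=np.linalg.norm(P-ax,axis=2)*1e3
        m=(m&(r>r0)&(r<r1)).astype(np.uint8)
        N,L,st,c=cv2.connectedComponentsWithStats(m)
        i=1+np.argmax(st[1:,4]);g=L==i
        d=P[g]-ax;a=np.arctan2(d[:,1],d[:,0])
        print(k,'px',c[i].round(0),'n',st[i,4],'mean ang',a.mean().round(3),'std',a.std().round(3),'r',r[g].min().round(1),r[g].max().round(1));A.append(a.mean())
    print('to go',round(A[1]-A[0],3))
    return A
if __name__=='__main__':
    ang(n=sys.argv[1] if len(sys.argv)>1 else None)
    s=snapshot('wrist');print(cv2.cvtColor(s['frame'],cv2.COLOR_RGB2HSV)[172,398:410:3])
E
python3 ang.py
```

```text
t 6.8167 tcp [ 0.5785 -0.1262  0.1176] x [ 0.922  0.387 -0.   ] y [ 0.    -0.001 -1.   ] q [ 0.55  0.65 -0.57  1.76  0.45  0.87  0.17] op 0.053 F [-6.9  2.2 13.7] T [0.3  1.39 0.12]
ptr px [384. 212.] n 338 mean ang 0.941 std 0.041 r 28.0 48.0
clip px [403. 172.] n 479 mean ang 1.158 std 0.049 r 51.7 66.2
to go 0.217
[[ 15 192 252]
 [ 15 189 252]
 [ 15 189 252]
 [ 15 192 252]]
```

Emit:
carry_out --increments '[{"tx": 0, "ty": 0, "tz": 0, "turn": -0.025}, {"tx": 0, "ty": 0, "tz": 0, "turn": -0.025}, {"tx": 0, "ty": 0, "tz": 0, "turn": -0.019}, {"tx": 0, "ty": 0, "tz": 0, "turn": 0}, {"tx": 0, "ty": 0, "tz": 0, "turn": 0}]'

```text
clock: 7.33
eef_pos: [0.5782, -0.1263, 0.1176]
tcp_rot: [0.674, 0.214, -0.214, -0.674]
contact_force: [-7.6, 1.6, 14.7]
opening: 0.0523
```

```bash
python3 ang.py
```

```text
t 7.3333 tcp [ 0.5782 -0.1263  0.1176] x [ 0.817  0.577 -0.001] y [-0.    -0.001 -1.   ] q [ 0.59  0.67 -0.62  1.75  0.49  0.88  0.36] op 0.0523 F [-7.6  1.6 14.7] T [0.31 1.6  0.1 ]
ptr px [384. 212.] n 336 mean ang 1.157 std 0.041 r 28.1 48.0
clip px [416. 191.] n 458 mean ang 1.158 std 0.05 r 51.3 66.0
to go 0.001
[[103   7 243]
 [103   7 242]
 [107   7 241]
 [105   6 244]]
```

Emit:
carry_out --increments '[{"tx": 0, "ty": 0, "tz": 0, "turn": 0}, {"tx": 0, "ty": 0, "tz": 0, "turn": 0}, {"tx": 0, "ty": 0, "tz": 0, "turn": 0}, {"tx": 0, "ty": 0, "tz": 0, "turn": 0}, {"tx": 0, "ty": 0, "tz": 0, "turn": 0}]' --claw 100

```text
clock: 7.85
eef_pos: [0.5787, -0.1265, 0.1154]
tcp_rot: [0.674, 0.214, -0.214, -0.674]
contact_force: [0.3, 0.6, 0.3]
opening: 0.0855
```

Emit:
carry_out --increments '[{"tx": 0, "ty": -0.17, "tz": 0, "turn": 0}, {"tx": 0, "ty": -0.2, "tz": 0, "turn": -0.02}, {"tx": 0, "ty": 0, "tz": 0, "turn": -0.038}, {"tx": 0, "ty": 0, "tz": 0, "turn": -0.038}, {"tx": 0, "ty": 0, "tz": 0, "turn": -0.038}]'

```text
clock: 8.27
eef_pos: [0.5788, -0.1265, 0.1527]
tcp_rot: [0.614, 0.352, -0.351, -0.613]
contact_force: [0.7, -0.0, -0.5]
opening: 0.0857
```

Emit:
carry_out --increments '[{"tx": 0, "ty": 0, "tz": 0, "turn": -0.038}, {"tx": 0, "ty": 0, "tz": 0, "turn": -0.038}, {"tx": 0, "ty": 0, "tz": 0, "turn": -0.038}, {"tx": 0, "ty": 0, "tz": 0, "turn": -0.03}, {"tx": 0, "ty": 0, "tz": 0, "turn": 0}]'

```text
clock: 8.68
eef_pos: [0.5785, -0.1266, 0.152]
tcp_rot: [-0.519, -0.48, 0.479, 0.52]
contact_force: [-0.2, 0.0, -0.0]
opening: 0.0855
```

```bash
python3 ang.py w9.png
```

```text
t 8.6833 tcp [ 0.5785 -0.1266  0.152 ] x [0.08  0.997 0.001] y [-0.     0.001 -1.   ] q [ 0.73  0.69 -0.85  1.72  0.6   1.    1.15] op 0.0855 F [-0.2  0.  -0. ] T [-0.01 -0.    0.  ]
ptr px [378. 240.] n 142 mean ang 1.16 std 0.038 r 32.9 47.7
clip px [400. 245.] n 272 mean ang 1.159 std 0.05 r 50.6 65.8
to go -0.001
[[100  13 235]
 [ 82  14 202]
 [ 75 117 131]
 [ 76 112 128]]
```

View pics/w9.png

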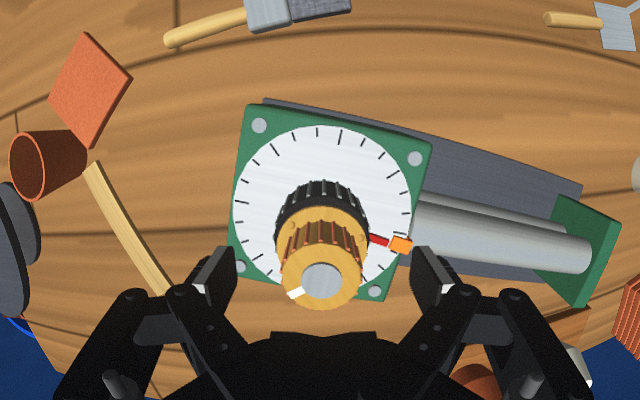

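The pointer (378,240) is in line with the clip (400,245) after release. Now gripping the ring.

Emit:
carry_out --increments '[{"tx": 0, "ty": 0, "tz": 0, "turn": 0}, {"tx": 0, "ty": 0, "tz": 0, "turn": 0}, {"tx": 0, "ty": 0, "tz": 0, "turn": 0}, {"tx": 0, "ty": 0, "tz": 0, "turn": 0}, {"tx": 0, "ty": 0, "tz": 0, "turn": 0}]' --claw 20 --force 100

```text
clock: 9.2
eef_pos: [0.5785, -0.1274, 0.153]
tcp_rot: [0.521, 0.478, -0.479, -0.52]
contact_force: [-2.6, -2.2, 5.2]
opening: 0.0335
```

Emit:
carry_out --increments '[{"tx": 0, "ty": 0, "tz": 0, "turn": 0.02}, {"tx": 0, "ty": 0, "tz": 0, "turn": 0.03}, {"tx": 0, "ty": 0, "tz": 0, "turn": 0.035}, {"tx": 0, "ty": 0, "tz": 0, "turn": 0.035}, {"tx": 0, "ty": 0, "tz": 0, "turn": 0.03}]'

```text
clock: 9.62
eef_pos: [0.5785, -0.1273, 0.153]
tcp_rot: [0.619, 0.342, -0.343, -0.618]
contact_force: [-2.5, -1.9, 5.6]
opening: 0.0332
```

```bash
python3 ang.py w10.png
```

```text
t 9.6167 tcp [ 0.5785 -0.1273  0.153 ] x [ 0.531  0.847 -0.002] y [ 0.    -0.002 -1.   ] q [ 0.66  0.65 -0.74  1.73  0.52  0.97  0.73] op 0.0332 F [-2.5 -1.9  5.6] T [-0.45  0.54  0.3 ]
ptr px [380. 213.] n 207 mean ang 1.153 std 0.041 r 29.2 47.4
clip px [409. 207.] n 297 mean ang 1.152 std 0.05 r 51.0 66.1
to go -0.001
[[ 95   6 249]
 [105  16 190]
 [ 74 107 124]
 [ 71 102 100]]
```

Emit:
carry_out --increments '[{"tx": 0, "ty": 0, "tz": 0, "turn": 0.035}, {"tx": 0, "ty": 0, "tz": 0, "turn": 0.035}, {"tx": 0, "ty": 0, "tz": 0, "turn": 0.035}, {"tx": 0, "ty": 0, "tz": 0, "turn": 0.035}, {"tx": 0, "ty": 0, "tz": 0, "turn": 0.035}]'

```text
clock: 10.13
eef_pos: [0.5786, -0.1272, 0.153]
tcp_rot: [0.689, 0.163, -0.163, -0.688]
contact_force: [-2.4, -1.6, 5.8]
opening: 0.0331
```

Emit:
carry_out --increments '[{"tx": 0, "ty": 0, "tz": 0, "turn": 0.035}, {"tx": 0, "ty": 0, "tz": 0, "turn": 0.035}, {"tx": 0, "ty": 0, "tz": 0, "turn": 0.035}, {"tx": 0, "ty": 0, "tz": 0, "turn": 0.035}, {"tx": 0, "ty": 0, "tz": 0, "turn": 0.035}]'

```text
clock: 10.55
eef_pos: [0.5788, -0.1271, 0.153]
tcp_rot: [0.707, -0.03, 0.03, -0.706]
contact_force: [-1.1, -1.9, 5.6]
opening: 0.0333
```

```bash
python3 ang.py w11.png
```

```text
t 10.55 tcp [ 0.5788 -0.1271  0.153 ] x [ 0.996 -0.085  0.001] y [ 0.001 -0.001 -1.   ] q [ 0.49  0.58 -0.49  1.74  0.34  0.9  -0.22] op 0.0333 F [-1.1 -1.9  5.6] T [-0.48  0.51  0.33]
ptr px [344. 167.] n 224 mean ang 1.136 std 0.035 r 28.2 48.1
clip px [355. 134.] n 336 mean ang 1.145 std 0.045 r 51.7 66.2
to go 0.009
[[103   7 247]
 [107   7 246]
 [ 76 121 137]
 [ 75 108 146]]
```

Emit:
carry_out --increments '[{"tx": 0, "ty": 0, "tz": 0, "turn": 0.03}, {"tx": 0, "ty": 0, "tz": 0, "turn": 0.03}, {"tx": 0, "ty": 0, "tz": 0, "turn": 0.03}, {"tx": 0, "ty": 0, "tz": 0, "turn": 0.02}, {"tx": 0, "ty": 0, "tz": 0, "turn": 0}]'

```text
clock: 11.07
eef_pos: [0.5789, -0.1271, 0.153]
tcp_rot: [0.691, -0.15, 0.151, -0.69]
contact_force: [-0.4, -2.8, 6.7]
opening: 0.0334
```

```bash
python3 ang.py w12.png
```

```text
t 11.0667 tcp [ 0.5789 -0.1271  0.153 ] x [ 0.909 -0.416  0.001] y [ 0.001 -0.001 -1.   ] q [ 0.44  0.57 -0.41  1.74  0.28  0.89 -0.52] op 0.0334 F [-0.4 -2.8  6.7] T [-0.37  0.44 -0.24]
ptr px [323. 162.] n 243 mean ang 1.142 std 0.036 r 28.0 48.2
clip px [322. 129.] n 355 mean ang 1.153 std 0.046 r 52.1 66.5
to go 0.011
[[105   8 242]
 [103   7 242]
 [ 73 116 143]
 [ 74 111 147]]
```

Emit:
carry_out --increments '[{"tx": 0, "ty": 0, "tz": 0, "turn": 0.03}, {"tx": 0, "ty": 0, "tz": 0, "turn": 0.03}, {"tx": 0, "ty": 0, "tz": 0, "turn": 0.03}, {"tx": 0, "ty": 0, "tz": 0, "turn": 0.03}, {"tx": 0, "ty": 0, "tz": 0, "turn": 0.02}]'

```text
clock: 11.58
eef_pos: [0.579, -0.1272, 0.153]
tcp_rot: [0.642, -0.297, 0.298, -0.641]
contact_force: [-0.9, -2.4, 6.0]
opening: 0.0339
```

```bash
python3 ang.py w13.png
```

```text
t 11.5833 tcp [ 0.579  -0.1272  0.153 ] x [ 0.645 -0.764  0.002] y [ 0.001 -0.001 -1.   ] q [ 0.36  0.55 -0.3   1.75  0.21  0.87 -0.9 ] op 0.0339 F [-0.9 -2.4  6. ] T [-0.39  0.31  0.33]
ptr px [298. 168.] n 237 mean ang 1.127 std 0.037 r 28.1 48.2
clip px [283. 138.] n 339 mean ang 1.141 std 0.047 r 51.8 66.0
to go 0.015
[[ 95  12 237]
 [105   6 243]
 [ 74 118 132]
 [ 57  73  91]]
```

Emit:
carry_out --increments '[{"tx": 0, "ty": 0, "tz": 0, "turn": 0.02}, {"tx": 0, "ty": 0, "tz": 0, "turn": 0.02}, {"tx": 0, "ty": 0, "tz": 0, "turn": 0.02}, {"tx": 0, "ty": 0, "tz": 0, "turn": 0.02}, {"tx": 0, "ty": 0, "tz": 0, "turn": 0.02}]'

```text
clock: 12.1
eef_pos: [0.5819, -0.1261, 0.153]
tcp_rot: [-0.586, 0.391, -0.396, 0.589]
contact_force: [7.3, -3.0, -2.6]
opening: 0.0333
```

```bash
python3 ang.py w14.png
```

```text
t 12.1 tcp [ 0.5819 -0.1261  0.153 ] x [ 0.382 -0.924  0.003] y [ 0.007 -0.001 -1.   ] q [ 0.31  0.54 -0.23  1.75  0.16  0.86 -1.17] op 0.0333 F [ 7.3 -3.  -2.6] T [-0.33 -1.82  1.06]
ptr px [283. 183.] n 237 mean ang 1.121 std 0.039 r 28.2 48.0
clip px [260. 159.] n 327 mean ang 1.138 std 0.048 r 52.0 65.8
to go 0.017
[[107   7 248]
 [ 75 115 144]
 [ 76 114 136]
 [ 74 108 137]]
```

Emit:
carry_out --increments '[{"tx": 0, "ty": 0, "tz": 0, "turn": 0.01}, {"tx": 0, "ty": 0, "tz": 0, "turn": 0.01}, {"tx": 0, "ty": 0, "tz": 0, "turn": 0}, {"tx": 0, "ty": 0, "tz": 0, "turn": 0}, {"tx": 0, "ty": 0, "tz": 0, "turn": 0}]'

```text
clock: 12.62
eef_pos: [0.5832, -0.1259, 0.1531]
tcp_rot: [-0.573, 0.408, -0.414, 0.577]
contact_force: [11.2, -2.0, -5.9]
opening: 0.0331
```

```bash
python3 ang.py w15.png
```

```text
t 12.6167 tcp [ 0.5832 -0.1259  0.1531] x [ 0.324 -0.946  0.003] y [ 0.01  0.   -1.  ] q [ 0.3   0.54 -0.21  1.75  0.14  0.86 -1.22] op 0.0331 F [11.2 -2.  -5.9] T [-0.11 -2.67  0.23]
ptr px [280. 188.] n 248 mean ang 1.127 std 0.042 r 28.3 47.8
clip px [256. 166.] n 332 mean ang 1.144 std 0.049 r 51.7 65.9
to go 0.018
[[ 78  74 159]
 [ 75 114 137]
 [ 75 108 142]
 [ 74 109 143]]
```

View pics/w15.png

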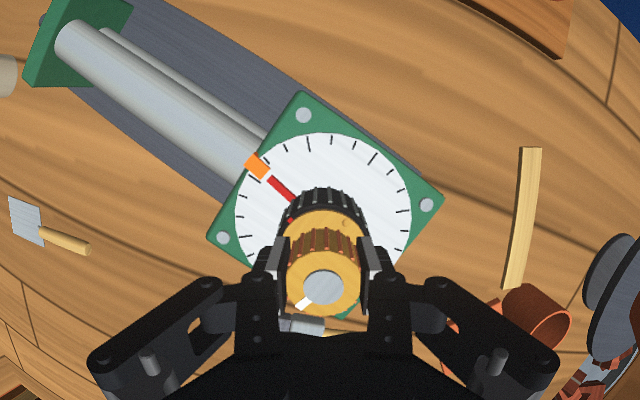

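The pointer (280,188) still lines up with the clip (257,166), but the white line (303,304) has shifted a little against the jaws. The pads may have slipped at the stop, so I'll regrip, measure the white line and test again with 120 N.

Emit:
carry_out --increments '[{"tx": 0, "ty": 0, "tz": 0, "turn": 0}, {"tx": 0, "ty": 0, "tz": 0, "turn": 0}, {"tx": 0, "ty": 0, "tz": 0, "turn": 0}, {"tx": 0, "ty": 0, "tz": 0, "turn": -0.03}, {"tx": 0, "ty": 0, "tz": 0, "turn": -0.03}]' --claw 100

```text
clock: 13.13
eef_pos: [0.5781, -0.1261, 0.1521]
tcp_rot: [0.612, -0.355, 0.355, -0.611]
contact_force: [-0.3, 1.0, 0.4]
opening: 0.0855
```

```bash
cat > line.py <<'E'
from meas import *
def line(ax=(0.5785,-0.1277)):
    o=get_obs();s=snapshot('wrist')
    hsv=cv2.cvtColor(s['frame'],cv2.COLOR_RGB2HSV);S=hsv[...,1].astype(int);V=hsv[...,2].astype(int)
    v,u=np.mgrid[:400,:640];P=toplane(np.c_[u.ravel(),v.ravel()],s,o,.178).reshape(400,640,2)
    r=np.linalg.norm(P-ax,axis=2)*1e3
    m=((S<50)&(V>215)&(r>8)&(r<19)).astype(np.uint8)
    N,L,st,c=cv2.connectedComponentsWithStats(m)
    if N<2: print('no line');return
    i=1+np.argmax(st[1:,4]);d=P[L==i]-ax;a=np.arctan2(*d.mean(0)[::-1])
    print('line px',c[i].round(),'n',st[i,4],'ang',a.round(3))
if __name__=='__main__':
    from ang import ang
    ang();line()
E
python3 line.py
```

```text
t 13.1333 tcp [ 0.5781 -0.1261  0.1521] x [ 0.496 -0.868 -0.   ] y [-0.001  0.    -1.   ] q [ 0.33  0.55 -0.26  1.75  0.18  0.87 -1.06] op 0.0855 F [-0.3  1.   0.4] T [-0.02 -0.04  0.05]
ptr px [290. 174.] n 239 mean ang 1.139 std 0.038 r 28.1 48.2
clip px [270. 147.] n 344 mean ang 1.155 std 0.048 r 51.8 66.1
to go 0.016
line px [302. 293.] n 125 ang 2.688
```

Emit:
carry_out --increments '[{"tx": 0, "ty": 0, "tz": 0, "turn": 0}, {"tx": 0, "ty": 0, "tz": 0, "turn": 0}, {"tx": 0, "ty": 0, "tz": 0, "turn": 0}, {"tx": 0, "ty": 0, "tz": 0, "turn": 0}, {"tx": 0, "ty": 0, "tz": 0, "turn": 0}]' --claw 20 --force 120

```text
clock: 13.65
eef_pos: [0.579, -0.1272, 0.1531]
tcp_rot: [0.611, -0.356, 0.357, -0.61]
contact_force: [-0.1, -1.5, 3.2]
opening: 0.0325
```

Emit:
carry_out --increments '[{"tx": 0, "ty": 0, "tz": 0, "turn": 0.01}, {"tx": 0, "ty": 0, "tz": 0, "turn": 0.01}, {"tx": 0, "ty": 0, "tz": 0, "turn": 0.01}, {"tx": 0, "ty": 0, "tz": 0, "turn": 0.01}, {"tx": 0, "ty": 0, "tz": 0, "turn": 0.01}]'

```text
clock: 14.07
eef_pos: [0.5806, -0.1267, 0.1532]
tcp_rot: [-0.581, 0.4, -0.404, 0.582]
contact_force: [3.6, -3.1, 0.8]
opening: 0.0327
```

```bash
python3 line.py
```

```text
t 14.0667 tcp [ 0.5806 -0.1267  0.1532] x [ 0.353 -0.936  0.004] y [ 0.004 -0.002 -1.   ] q [ 0.3   0.54 -0.22  1.75  0.15  0.86 -1.2 ] op 0.0327 F [ 3.6 -3.1  0.8] T [-0.3  -0.6   3.04]
ptr px [282. 182.] n 244 mean ang 1.126 std 0.04 r 28.0 47.8
clip px [258. 159.] n 333 mean ang 1.143 std 0.049 r 51.8 65.8
to go 0.016
line px [302. 297.] n 124 ang 2.666
```

The wrist torque rose to 3.0 N m and the ring did not move, so this is the dead stop. Releasing and lifting straight up.

Emit:
carry_out --increments '[{"tx": 0, "ty": 0, "tz": 0, "turn": 0}, {"tx": 0, "ty": 0, "tz": 0, "turn": 0}, {"tx": 0, "ty": 0, "tz": 0, "turn": 0}, {"tx": 0, "ty": 0, "tz": 0, "turn": 0}, {"tx": 0, "ty": 0, "tz": 0, "turn": 0}]' --claw 100

```text
clock: 14.58
eef_pos: [0.5785, -0.1262, 0.1522]
tcp_rot: [-0.581, 0.404, -0.403, 0.581]
contact_force: [-0.0, 0.5, -0.5]
opening: 0.0852
```

Emit:
carry_out --increments '[{"tx": 0, "ty": -0.2, "tz": 0, "turn": 0}, {"tx": 0, "ty": -0.3, "tz": 0, "turn": 0}, {"tx": 0, "ty": -0.3, "tz": 0, "turn": 0}, {"tx": 0, "ty": 0, "tz": 0, "turn": 0}, {"tx": 0, "ty": 0, "tz": 0, "turn": 0}]'

```text
clock: 15.0
eef_pos: [0.5798, -0.1265, 0.2342]
tcp_rot: [-0.58, 0.402, -0.405, 0.581]
contact_force: [0.3, 0.3, -0.9]
opening: 0.0858
```

```bash
python3 line.py; python3 ang.py w16.png
```

```text
t 15.0 tcp [ 0.5798 -0.1265  0.2342] x [ 0.349 -0.937  0.002] y [ 0.004 -0.001 -1.   ] q [ 0.31  0.45 -0.23  1.68  0.12  1.02 -1.17] op 0.0858 F [ 0.3  0.3 -0.9] T [-0.02  0.01  0.  ]
ptr px [293. 160.] n 109 mean ang 1.147 std 0.035 r 28.1 47.7
clip px [276. 144.] n 163 mean ang 1.155 std 0.047 r 52.0 65.6
to go 0.008
line px [313. 232.] n 124 ang 2.893
t 15.1 tcp [ 0.578  -0.1263  0.2316] x [ 0.349 -0.937 -0.001] y [-0.001  0.    -1.   ] q [ 0.31  0.45 -0.23  1.69  0.12  1.02 -1.17] op 0.0854 F [-0.6 -0.5 -0.2] T [-0.04  0.03  0.02]
ptr px [295. 158.] n 127 mean ang 1.136 std 0.039 r 28.2 47.5
clip px [277. 141.] n 171 mean ang 1.149 std 0.048 r 51.8 65.7
to go 0.013
[[ 30   5  96]
 [102  19 201]
 [ 99  18 200]
 [ 83  33 178]]
```

View pics/w16.png

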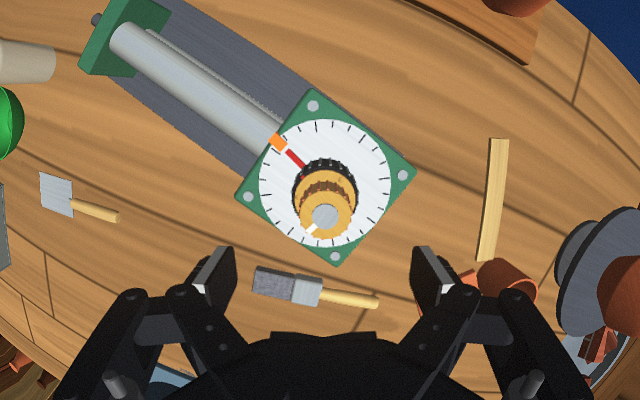

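```bash
python3 - <<'E'
from line import *
for ax in [(0.5785,-0.1277),(0.5795,-0.127)]:
    line(ax)
print(finish_job())
E
```

```text
line px [310. 229.] n 99 ang 2.672
line px [310. 229.] n 85 ang 2.748
the job is handed in; nothing more can be done
None
```

The knob's pointer is set at the clip, the lock ring is screwed to its dead stop, and the job is handed in (about 15 s of the 58 s used).

- **Pointer:** I turned the knob about 1.85 rad counter-clockwise. The measured gap to the clip was 0.00 rad right after release. It read 0.01–0.02 rad in later views (under 1 mm at the tip), and I can't say whether that is viewing error or a tiny creep.
- **Lock ring, first pass:** I turned it about 2.4 rad clockwise. At the end the torque reached about 1 N m and the pads slipped a little, so I opened and regripped at 120 N.
- **Lock ring, second pass:** The wrist torque rose to 3.0 N m and the ring did not move, so it is at the stop. That is above the 1 N m you call harmless. It lasted about a second, and I saw no sign of damage.
- **After letting go:** The ring's white line was still at 2.67 rad, the same as under load. One reading of 2.89 rad disagreed. It was taken while the arm was still settling, and the repeat once it was still gave 2.67.
- **Bench:** The arm touched only the knob and the ring, and it now stands open and clear above them.

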